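Stack a repair job's screw dishes and put the lid back

ROBOT

A 7-joint arm with a two-finger parallel gripper is mounted at the origin on the work surface. World frame = base frame: x ahead of the robot, y to its left, z up, the work surface at z = 0. Lengths are in m, angles in rad, forces in N, time in s.
With the tool pointing down it reaches from about 0.4 to 0.925 m from the base axis. Payload 5.6 kg.
Tool frame: the origin (TCP) lies midway between the tips of the shut fingers; the grasp point (between the pads) lies 19 mm behind it; z points along the fingers, y is the line along which they close (so a half turn about z gives the same grasp; the last joint's range is limited). The gripper opens to 85 mm and grips with 20 to 120 N. Pads are 22 mm wide; open, the fingers measure 114 mm over their backs; the gripper's body (76 mm by 85 mm) begins 54 mm behind the grasp point. The pads swing forward as they close: fully open they stand 13 mm farther back than shut.
Start: joints at [1.277, 0.468, -0.012, 1.603, 0.006, 1.071, -0.056], TCP at [0.161, -0.63, 0.231] pointing down, gripper open.
Joint ranges: [-2.53, 2.53], [-0.31, 2.02], [-1.57, 1.55], [0.28, 2.44], [-1.29, 4.43], [0.15, 1.84], [-2.92, 2.92]. Speed limits (rad/s): [2.57, 2.57, 3.14, 3.14, 3.14, 3.14, 3.14].

INTERFACE

Orientations are given as a unit quaternion [x, y, z, w].
In Python, from workcell import get_state, get_image, finish_job gives the robot as it stands.
- The arm moves only by the tool arm_command, never from a script. Its argument "plan" is a list of rows, each a list of 3 entries, a list of its own where there are three numbers: the shift along the tool's x, y, z in units of 120 mm (1.0 is 120 mm), then the turn about the tool's z in units of 0.5 rad (1.0 is 0.5 rad), then the gripper command: -1 is fully open, 1 is shut, values between are in proportion. A call has 1 to 20 rows; each row shifts and turns the commanded pose from where the row before left it, along the tool's axes as they then stand; what a row does not reach is not made up. A row lasts 1/10 s, in which the tool goes at most 50 mm and 8.59 degrees, less where a joint would pass 70% of its speed; a pose out of reach is approached as far as the arm can. A call with a number of a shift or a turn outside -1 to 1 is refused whole. A call with a gripper value outside its range is refused whole. The fingers move at their own pace and stop on an object; "grip_force" is the grip in N (left out, the last holds). Time passes only in rows, so rows that do not move let the fingers close. It gives the time, the measured TCP pose, the force, the opening and the grip force at its end, in the units of the state.
- get_state(): the state, without advancing time (a new reading comes with each control period).
- get_image(name): name is "scene" or "top" or "wrist"; returns a dict with "pixels" (480x640x3 uint8, blue, green, red), "z_map" (480x640 float32, m along the optical axis (not along the pixel's ray), 0 where there is no reading), "fov_y" (degrees; the focal length in pixels is half the picture's height over the tangent of half this angle, whatever the lens; pixels are square), "cx", "cy" (the principal point, pixels), "eye" and "rotation" of the camera in the world; the wrist camera has in their place "hand_eye" (4x4, takes a point from camera to tool coordinates, whose origin is the TCP and whose axes are the flange's). Camera axes: x right, y down, z forward; pixel columns grow to the right and rows downward; lengths in m; the calibration is good to about 2 mm. The wrist camera is an equidistant fisheye: a pixel r from the principal point sees the ray r / f radians off the axis. A picture is of the moment at which its call begins: read the wrist's pose just before it.
- finish_job(): hands the job in; it is judged then, once.
The state is a dict: "time_s": time; "joint_positions": joint angles; "joint_vel": joint speeds; "effort": joint torques, N m; "tcp_pos": TCP position; "tool_rot": TCP orientation; "ft_force": force on the tool from outside, world axes, zero at the start; "torque": the same for the moment, N m; "opening": opening from 0.0 (shut) to 1.0 (fully open); "grip_force": force on a finger pad.
Only numpy, scipy, OpenCV 4.12 (cv2) and the standard library are available. Lean on these libraries where they do the work, as an engineer would, in place of code of your own. Each camera call takes 0.05 s, during which the arm holds its last target. There are 200 camera calls.

TASK

Take the lid off the black base dish and set it down on the cork coaster. Then stack the screw dishes on the base one at a time, yellow first, white on it and green uppermost, each fully seated and let go before the next, and finally put the lid back, fully home on the green dish. Keep the yellow, white and green dishes upright so that no screws spill, and leave the red dish, the suction lifter and the tweezers where they are.

Things in the scene. Friction and masses are not known exactly. Their poses are not given: they have to be found in the camera images.
- yellow_mid (a point): Yellow round open plastic screw dish, steel screws fixed to its floor. 36 mm tall, 58 mm outside diameter, straight 3 mm wall; the bottom 6 mm is a 46 mm foot that drops into the 52 mm mouth of the dish below: each dish stacked adds 30 mm. 90 g. This point: its centre, 18 mm above its underside, z up. Grip the upper half of the wall, to keep finger tips off the dish below.
- white_mid (a point): White round open plastic screw dish, brass screws fixed to its floor. 36 mm tall, 58 mm outside diameter, straight 3 mm wall; the bottom 6 mm is a 46 mm foot that drops into the 52 mm mouth of the dish below: each dish stacked adds 30 mm. 90 g. This point: its centre, 18 mm above its underside, z up. Grip as the yellow one.
- green_mid (a point): Green round open plastic screw dish, dark screws fixed to its floor. 36 mm tall, 58 mm outside diameter, straight 3 mm wall; the bottom 6 mm is a 46 mm foot that drops into the 52 mm mouth of the dish below: each dish stacked adds 30 mm. 90 g. This point: its centre, 18 mm above its underside, z up. Grip as the yellow one.
- lid_knob (a point): Lid: aluminium disc 60 mm across, 4 mm thick, with a black round knob on top (18 mm diameter, 26 mm tall) and a 46 mm plug 6 mm deep beneath that drops into a dish's mouth; 70 g. This point: middle of the knob, 23 mm above the plug's underside, 13 mm above the disc's top. It starts on the base; seated on a dish, this point is 17 mm above the rim, 35 mm above the dish's centre.
- base: Black base dish fixed to the mat, formed as the dishes (36 mm tall, 58 mm outside, 52 mm mouth) with a flange 90 mm across and 6 mm thick around its foot. Covered by the lid at the start. Origin: centre of its underside; rim 36 mm above. A dish seated on it has its underside 30 mm (its centre 48 mm) above this origin.
- coaster: Round flat cork coaster, 90 mm diameter, 5 mm thick, fixed to the mat, empty at the start. Its origin is the centre of its underside. A lid resting on it has its knob's middle 28 mm above this origin.
- red_mid (a point): Red screw dish of another job, same form and size as the others; loose, to be left alone. This point is its centre, 18 mm above its underside.
- lifter: Small suction lifter standing on the mat among the dishes: black rubber cup 50 mm across with a stem and a grey cap, 34 mm tall in all; loose, to be left alone. Its origin is the centre of its underside.
- tweezers: Steel tweezers with a black end, 106 mm long, 16 mm wide and 6 mm high, lying flat on the mat among the dishes, their length along their x axis; loose, to be left alone. Origin under their middle.
There are look-alikes about, which are no part of the job. Of the things like the part that bears green_mid, leave any that is blue; of the rest the smaller one is meant.

How it is judged:
On the way, in this order (a step that is already met when the one before it is completed fails the run):
1. the lid rests on the cork coaster, let go (horizontal distance between lid_knob and coaster below 0.03 m and z of lid_knob in the frame of coaster below 0.032 m and angle between lid_knob's own z axis and vertical below 0.08 rad and linear speed of lid below 0.02 m/s and contact force between lid and the fingers below 0.3 N), for 0.2 s.
2. the yellow dish is seated on the base, let go (horizontal distance between yellow_mid and base below 0.006 m and z of yellow_mid in the frame of base between 0.045 and 0.051 m and angle between yellow_mid's own z axis and vertical below 0.08 rad and linear speed of yellow_dish below 0.02 m/s and contact force between yellow_dish and the fingers below 0.3 N), for 0.2 s.
3. the white dish is seated on the yellow one, let go (horizontal distance between yellow_mid and base below 0.006 m and z of yellow_mid in the frame of base between 0.045 and 0.051 m and angle between each of yellow_mid, white_mid's own z axis and vertical below 0.08 rad and horizontal distance between white_mid and yellow_mid below 0.006 m and z of white_mid in the frame of yellow_mid between 0.027 and 0.033 m and linear speed of white_dish below 0.02 m/s and contact force between white_dish and the fingers below 0.3 N), for 0.2 s.
4. the green dish is seated on the white one, let go (horizontal distance between yellow_mid and base below 0.006 m and z of yellow_mid in the frame of base between 0.045 and 0.051 m and angle between each of yellow_mid, white_mid, green_mid's own z axis and vertical below 0.08 rad and horizontal distance between white_mid and yellow_mid below 0.006 m and z of white_mid in the frame of yellow_mid between 0.027 and 0.033 m and horizontal distance between green_mid and white_mid below 0.006 m and z of green_mid in the frame of white_mid between 0.027 and 0.033 m and linear speed of green_dish below 0.02 m/s and contact force between green_dish and the fingers below 0.3 N), for 0.2 s.
At the end, for the whole second after the job is handed in: From the base up: yellow, white and green dish and the lid, each seated in the one below (height within 3 mm, centres within 6 mm, tilt below 0.08 rad), all let go and at rest (all of step 4 and horizontal distance between lid_knob and green_mid below 0.006 m and z of lid_knob in the frame of green_mid between 0.032 and 0.038 m and angle between lid_knob's own z axis and vertical below 0.08 rad and linear speed of each of yellow_dish, white_dish, lid below 0.02 m/s and contact force between each of yellow_dish, white_dish, lid and the fingers below 0.3 N); the robot touches nothing.
It fails at once if a yellow, white or green dish is tipped by more than about 30 degrees (angle between any of yellow_mid, white_mid, green_mid's own z axis and vertical above 0.52 rad).
It fails at once if the red dish is moved by more than 15 mm (distance of red_mid from where it was at the start of the episode above 0.015 m).
It fails at once if the suction lifter is moved by more than 15 mm (distance of lifter from where it was at the start of the episode above 0.015 m).
It fails at once if the tweezers are moved by more than 15 mm (distance of tweezers from where it was at the start of the episode above 0.015 m).
It also fails if it takes over 128 s, if anything falls off the work surface, if the arm or the gripper's body presses on something with over 40 N, if the wrist force passes 120 N, or if a joint passes its speed limit or range.

## Working session

There is one attempt and no reset: what is moved stays moved. The work goes in short steps, Python scripts to look and compute and a tool call to move; the robot and the scene stay as the last step left them, time stands still between calls to the robot, and variables do not carry over. Pictures are saved under pics/ and viewed, at most 14 in all, crops included, and the job is handed in when it is done.

Besides the shell and the picture viewer there is one more tool, called after "Request:" as a command line: name --argument value ..., lists and objects as JSON in quotes. arm_command: Moves the arm, as the interface text tells. Its arguments: {"type":"object","properties":{"plan":{"type":"array","items":{"type":"array"}},"grip_force":{"type":"number"}},"required":["plan"]}

```bash
ls; mkdir -p pics; cat > h.py <<'E'
import numpy as np, cv2
from workcell import get_state, get_image, finish_job
def f_of(im): return 240/np.tan(np.radians(im["fov_y"])/2)
def cloud(im):
    f=f_of(im); z=im["z_map"]; v,u=np.mgrid[0:480,0:640]
    P=np.stack([(u-im["cx"])/f*z,(v-im["cy"])/f*z,z],-1)
    return P@np.array(im["rotation"]).T+np.array(im["eye"])
E
python3 - <<'E'
from h import *
s=get_state(); print({k:np.round(v,3).tolist() for k,v in s.items()})
for n in ("scene","top"):
    im=get_image(n); cv2.imwrite(f"pics/{n}0.png",im["pixels"]); np.savez(f"{n}0.npz",**im)
    print(n,im["fov_y"],im["cx"],im["cy"],im["eye"],im["rotation"])
E
```

```text
pics
{'time_s': 0.0, 'joint_positions': [1.277, 0.468, -0.012, 1.604, 0.006, 1.071, -0.056], 'joint_vel': [0.0, 0.0, 0.0, 0.002, -0.001, -0.0, 0.001], 'effort': [0.0, -53.239, 0.022, -25.131, 0.012, 0.008, 0.0], 'tcp_pos': [0.161, -0.629, 0.23], 'tool_rot': [0.992, 0.125, -0.0, -0.001], 'ft_force': [-0.445, -0.782, 0.729], 'torque': [-0.009, -0.038, -0.0], 'grip_force': 0.0, 'opening': 1.0}
scene 46.639449834412446 315.56842954222924 233.35306070124685 [1.13481844 0.51432532 0.58229204] [ 0.38520891  0.79188818 -0.42674533 -0.20595057]
top 43.427802388439915 319.4959689640764 240.04401976631704 [0.39550493 0.03436745 1.14763355] [-0.70085801  0.71023953 -0.05032861  0.0427188 ]
```

```bash
sed -i 's/^import.*/&\nfrom scipy.spatial.transform import Rotation as R/; s/np.array(im\["rotation"\]).T/R.from_quat(im["rotation"]).as_matrix().T/' h.py; cat h.py|head -4
```

```text
import numpy as np, cv2
from scipy.spatial.transform import Rotation as R
from workcell import get_state, get_image, finish_job
def f_of(im): return 240/np.tan(np.radians(im["fov_y"])/2)
```

View pics/top0.png

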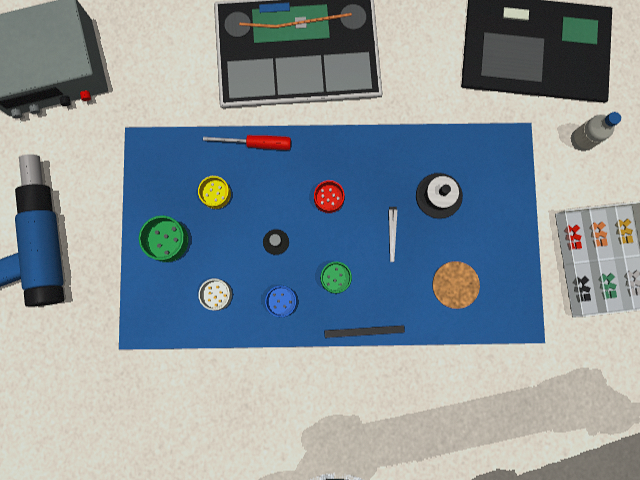

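View pics/scene0.png

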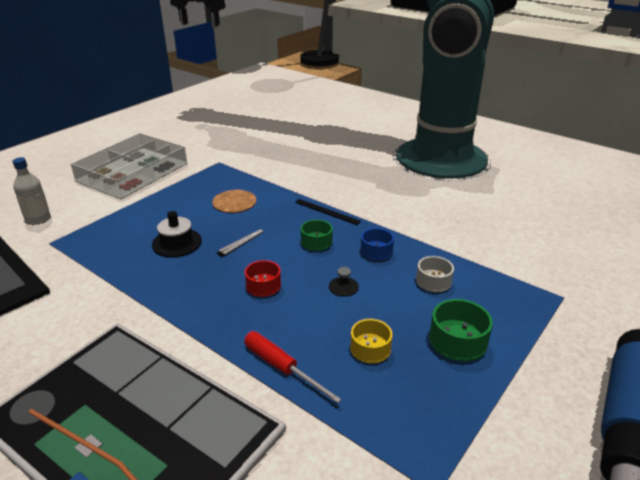

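Top view candidates for green: large green (162,238), small green (336,277) and blue (282,301). Blue is ruled out, and (336,277) is the smaller green, so it is the one meant. I'll measure all objects and confirm with a crop.

```bash
python3 - <<'E'
from h import *
im=dict(np.load("top0.npz")); C=cloud(im); img=im["pixels"]
print("mat z",np.median(C[310:330,430:530,2]))
O=dict(yellow=(214,192),white=(215,294),green=(336,277),biggreen=(162,238),blue=(282,301),red=(329,196),lifter=(276,241),lid=(441,193),coaster=(456,285))
for n,(u,v) in O.items():
    w=34; P=C[v-w:v+w,u-w:u+w].reshape(-1,3); z=P[:,2]
    top=np.percentile(z,99.7)
    for lo,hi in ((top-.006,top+.004),):
        Q=P[(z>lo)&(z<hi)][:,:2].astype(np.float32)
        c,r=cv2.minEnclosingCircle(Q); print(n,"top",round(float(top),4),"centre",np.round(c,4),"r",round(r,4),"mean",Q.mean(0).round(4),len(Q))
for n,(u,v) in dict(coaster=(456,285),lid=(441,193)).items():
    P=C[v-40:v+40,u-40:u+40].reshape(-1,3);z=P[:,2]
    for lo,hi in ((.003,.008),(.034,.046),(.05,.08)):
        Q=P[(z>lo)&(z<hi)][:,:2].astype(np.float32)
        if len(Q)>5: c,r=cv2.minEnclosingCircle(Q); print(n,lo,np.round(c,4),round(r,4),Q.mean(0).round(4),len(Q))
print("tweezers",[C[v,u].round(3).tolist() for v,u in((209,392),(235,392),(260,393))])
a=cv2.resize(img[215:325,120:400],None,fx=2.8,fy=2.8,interpolation=3); cv2.imwrite("pics/crop1.png",a)
E
```

```text
mat z 0.00284955725386693
yellow top 1.1476 centre [0.3955 0.0344] r 0.0001 mean [0.3955 0.0344] 18
white top 1.1476 centre [0.3955 0.0344] r 0.0001 mean [0.3955 0.0344] 17
green top 1.1476 centre [0.3955 0.0344] r 0.0001 mean [0.3955 0.0344] 21
biggreen top 1.1476 centre [0.3955 0.0344] r 0.0001 mean [0.3955 0.0344] 18
blue top 1.1476 centre [0.3955 0.0344] r 0.0001 mean [0.3955 0.0344] 19
red top 1.1476 centre [0.3955 0.0344] r 0.0001 mean [0.3955 0.0344] 19
lifter top 1.1476 centre [0.3955 0.0344] r 0.0001 mean [0.3955 0.0344] 24
lid top 1.1476 centre [0.3955 0.0344] r 0.0001 mean [0.3955 0.0344] 22
coaster top 1.1476 centre [0.3955 0.0344] r 0.0001 mean [0.3955 0.0344] 24
coaster 0.003 [ 0.4591 -0.2356] 0.1072 [ 0.4584 -0.2359] 3079
lid 0.003 [ 0.6376 -0.2166] 0.1093 [ 0.6374 -0.2141] 2557
lid 0.034 [ 0.6294 -0.2111] 0.0303 [ 0.6289 -0.2097] 637
lid 0.05 [ 0.6293 -0.2108] 0.0096 [ 0.6287 -0.2094] 101
tweezers [[0.605, -0.119, 0.008], [0.554, -0.117, 0.011], [0.506, -0.118, 0.008]]
```

View pics/crop1.png

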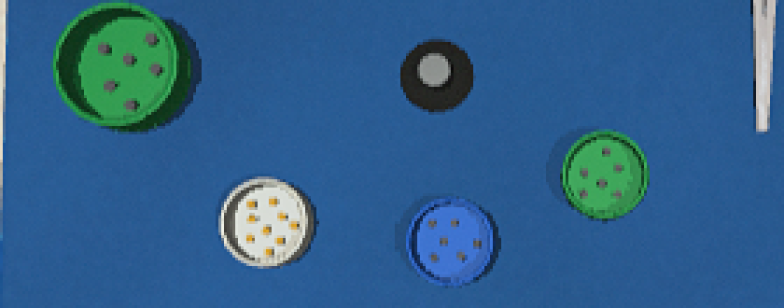

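The crop confirms the small green dish at crop (604,175), i.e. top (336,277): it is the same size as the white one, while the other green at crop (117,65) is clearly larger.

```bash
python3 - <<'E'
from h import *
im=dict(np.load("top0.npz")); C=cloud(im); C[im["z_map"]<=0]=np.nan
C[...,2]-=0
O=dict(yellow=(214,192),white=(215,294),green=(336,277),biggreen=(162,238),blue=(282,301),red=(329,196),lifter=(276,241),coaster=(456,285))
for n,(u,v) in O.items():
    P=C[v-30:v+30,u-30:u+30].reshape(-1,3); z=P[:,2]
    lo=.005 if n=="coaster" else .033 if n!="lifter" else .012
    Q=P[(z>lo)&(z<.06)][:,:2].astype(np.float32)
    h=cv2.convexHull(Q).reshape(-1,2); A=np.c_[2*h,np.ones(len(h))]; s=np.linalg.lstsq(A,(h**2).sum(1),rcond=None)[0]
    print(n,"top",np.nanpercentile(z,99.).round(4),"fit",s[:2].round(4),"r",np.sqrt(s[2]+s[0]**2+s[1]**2).round(4),len(Q))
m=cv2.inRange(cv2.cvtColor(im["pixels"],cv2.COLOR_BGR2HSV),(5,60,80),(20,255,255)); m[:,:420]=0;m[:250]=0;m[320:]=0;m[:,500:]=0
v,u=np.nonzero(m); print("coaster col",C[v,u].mean(0).round(4), len(u))
E
```

```text
yellow top 0.0401 fit [0.6377 0.22  ] r 0.0287 179
white top 0.0401 fit [0.4444 0.2167] r 0.0286 174
green top 0.04 fit [ 0.473  -0.0076] r 0.0285 160
biggreen top 0.0564 fit [0.5481 0.3114] r 0.0412 572
blue top 0.0395 fit [0.4301 0.0949] r 0.0284 159
red top 0.0404 fit [0.6263 0.0028] r 0.0286 173
lifter top 0.0375 fit [0.5422 0.104 ] r 0.0197 233
coaster top 0.0122 fit [ 0.4558 -0.23  ] r 0.0684 1906
coaster col [nan nan nan] 1731
```

Request:
arm_command --plan '[[[0,0,0],0.25,-1],[[0,0,0],0.25,-1],[[0.26,-0.233,0.04],0,-1],[[0.26,-0.233,0.04],0,-1],[[0.26,-0.233,0.04],0,-1],[[0.26,-0.233,0.04],0,-1],[[0.26,-0.233,0.04],0,-1],[[0.26,-0.233,0.04],0,-1],[[0.26,-0.233,0.04],0,-1],[[0.26,-0.233,0.04],0,-1],[[0.26,-0.233,0.04],0,-1],[[0.26,-0.233,0.04],0,-1],[[0.26,-0.233,0.04],0,-1],[[0.26,-0.233,0.04],0,-1],[[0.26,-0.233,0.04],0,-1],[[0.26,-0.233,0.04],0,-1],[[0.26,-0.233,0.04],0,-1],[[0,0,0],0,-1],[[0,0,0],0,-1]]' --grip_force 30

```text
time_s: 2.0
tcp_pos: [0.6291, -0.2085, 0.1582]
tool_rot: [1.0, 0.002, -0.001, -0.0]
ft_force: [-1.3, -0.5, 0.1]
opening: 0.998
grip_force: 0.0
```

```bash
cat >> h.py <<'E'
def wcloud(im,s):
    f=f_of(im); z=im["z_map"]; v,u=np.mgrid[0:480,0:640]; x=u-im["cx"]; y=v-im["cy"]
    r=np.hypot(x,y)+1e-9; t=np.tan(np.minimum(r/f,1.5))
    P=np.stack([z*t*x/r,z*t*y/r,z],-1); P[z<=0]=np.nan
    H=np.array(im["hand_eye"]); P=P@H[:3,:3].T+H[:3,3]
    return P@R.from_quat(s["tool_rot"]).as_matrix().T+np.array(s["tcp_pos"])
def circ(P,c0,rad,lo,hi):
    P=P.reshape(-1,3); m=(np.hypot(P[:,0]-c0[0],P[:,1]-c0[1])<rad)&(P[:,2]>lo)&(P[:,2]<hi)
    Q=P[m][:,:2].astype(np.float32)
    if len(Q)<8: return None
    h=cv2.convexHull(Q).reshape(-1,2); A=np.c_[2*h,np.ones(len(h))]; s=np.linalg.lstsq(A,(h**2).sum(1),rcond=None)[0]
    return s[:2].round(4),np.sqrt(s[2]+s[0]**2+s[1]**2).round(4),len(Q),P[m][:,2].max().round(4)
def wrist(name=None):
    s=get_state(); im=get_image("wrist")
    if name: cv2.imwrite(f"pics/{name}.png",im["pixels"])
    return s,im,wcloud(im,s)
E
python3 - <<'E'
from h import *
s,im,W=wrist("w1"); print(im["fov_y"],im["cx"],im["cy"],np.round(im["hand_eye"],3).tolist())
c=(.629,-.21)
print("knob",circ(W,c,.03,.055,.08)); print("disc",circ(W,c,.045,.033,.05)); print("flange",circ(W,c,.06,.003,.012))
t=dict(np.load("top0.npz")); T=cloud(t); T[t["z_map"]<=0]=np.nan
m=cv2.inRange(cv2.cvtColor(t["pixels"],cv2.COLOR_BGR2HSV),(5,60,80),(20,255,255)); m[:,:420]=0;m[:250]=0;m[320:]=0;m[:,500:]=0
print("coaster top",np.nanmean(T[m>0],0).round(4)); cc=np.nanmean(T[m>0],0)
print("knob top",circ(T,c,.03,.055,.08)); 
E
```

```text
65.70646984690485 325.0397530532667 237.39595530749884 [[0.001, -0.957, -0.292, 0.073], [1.0, 0.001, 0.0, 0.001], [-0.0, -0.292, 0.957, -0.143], [0.0, 0.0, 0.0, 1.0]]
knob (array([ 0.629 , -0.2112]), np.float64(0.0089), 662, np.float64(0.0715))
disc (array([ 0.6288, -0.2112]), np.float64(0.0297), 4363, np.float64(0.0499))
flange (array([ 0.629, -0.21 ]), np.float64(0.0599), 9603, np.float64(0.012))
coaster top [ 0.458  -0.2357  0.0079]
knob top (array([ 0.6298, -0.2106]), np.float64(0.0088), 92, np.float64(0.074))
```

View pics/w1.png

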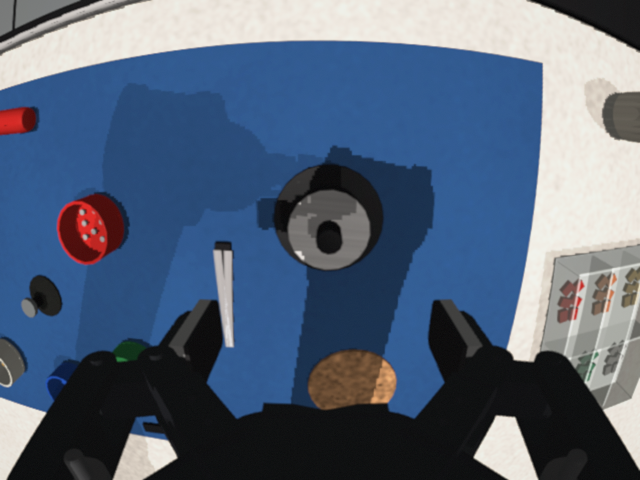

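The wrist view shows the lid at (328,230), with knob (329,238), between the open fingers. The tweezers at (224,295) are well clear.

Request:
arm_command --plan '[[[0,0.02,0.3],0,-1],[[0,0,0.3],0,-1],[[0,0,0.2],0,-1],[[0,0,0.115],0,-1],[[0,0,0],0,-1],[[0,0,0],0,1],[[0,0,0],0,1],[[0,0,0],0,1],[[0,0,0],0,1],[[0,0,0],0,1],[[0,0,0],0,1],[[0,0,0],0,1],[[0,0,0],0,1],[[0,0,0],0,1]]' --grip_force 30

```text
time_s: 3.45
tcp_pos: [0.6294, -0.2124, 0.0504]
tool_rot: [1.0, 0.0, 0.0, 0.0]
ft_force: [-1.2, 0.2, 6.2]
opening: 0.194
grip_force: 29.4
```

Request:
arm_command --plan '[[[0,0,-0.2],0,1],[[0,0,-0.25],0,1],[[0,0,-0.217],0,1],[[0,0,0],0,1],[[-0.285,0.038,0],0,1],[[-0.285,0.038,0],0,1],[[-0.285,0.038,0],0,1],[[-0.285,0.038,0],0,1],[[-0.285,0.038,0],0,1],[[0,0,0],0,1],[[0,0,0.3],0,1],[[0,0,0.25],0,1],[[0,0,0.15],0,1],[[0,0,0.1],0,1],[[0,0,0.05],0,1],[[0,0,0],0,1],[[0,0,0],0,1]]'

```text
time_s: 5.15
tcp_pos: [0.4586, -0.2354, 0.028]
tool_rot: [1.0, 0.0, 0.001, 0.0]
ft_force: [0.5, 1.4, -1.0]
opening: 0.194
grip_force: 29.4
```

Request:
arm_command --plan '[[[0,0,0.02],0,1],[[0,0,0],0,1],[[0,0,0],0,1]]'

```text
time_s: 5.45
tcp_pos: [0.4582, -0.2354, 0.0256]
tool_rot: [1.0, 0.0, 0.0, 0.0]
ft_force: [-0.4, -0.1, -1.3]
opening: 0.196
grip_force: 29.4
```

Request:
arm_command --plan '[[[0,0,0.005],0,1],[[0,0,0],0,0.4],[[0,0,0],0,0.4],[[0,0,0],0,0.4],[[0,0,0],0,0.4],[[0,0,0],0,0.4],[[0,0,-0.1],0,0.4],[[0,0,-0.3],0,-1],[[0,0,-0.4],0,-1],[[0,0,-0.4],0,-1],[[0,0,0],0,-1],[[0,0,0],0,-1],[[0,0,0],0,-1]]'

```text
time_s: 6.75
tcp_pos: [0.4572, -0.235, 0.168]
tool_rot: [1.0, 0.0, -0.001, -0.0]
ft_force: [-0.3, 0.3, -0.7]
opening: 1.001
grip_force: 0.0
```

```bash
python3 - <<'E'
from h import *
im=get_image("top"); T=cloud(im); T[im["z_map"]<=0]=np.nan
c=(.458,-.236); print("knob",circ(T,c,.03,.028,.07),"disc",circ(T,c,.045,.012,.025))
for n,c in dict(base=(.629,-.211),yellow=(.6377,.22),white=(.4444,.2167),green=(.473,-.0076)).items(): print(n,circ(T,c,.036,.033,.06))
s=get_state(); print(s["tcp_pos"])
cv2.imwrite("pics/t2.png",cv2.resize(im["pixels"][150:330,360:540],None,fx=3,fy=3))
E
```

```text
knob (array([ 0.4591, -0.2341]), np.float64(0.0086), 28, np.float64(0.0456)) disc (array([ 0.4573, -0.2321]), np.float64(0.0397), 332, np.float64(0.0243))
base (array([ 0.6298, -0.2104]), np.float64(0.0287), 190, np.float64(0.0448))
yellow (array([0.6375, 0.2197]), np.float64(0.0286), 183, np.float64(0.0437))
white (array([0.4445, 0.2167]), np.float64(0.0285), 174, np.float64(0.0453))
green (array([ 0.4731, -0.0076]), np.float64(0.0284), 160, np.float64(0.0456))
[ 0.45700876 -0.23484593  0.16749492]
```

View pics/t2.png

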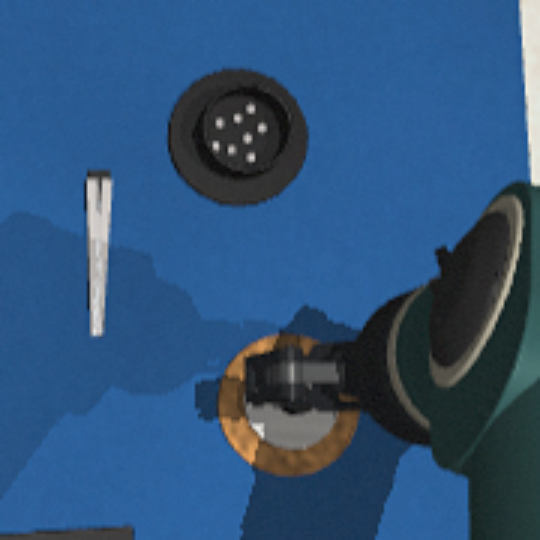

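Crop: lid lies flat on the coaster at crop (290,400), and the base is open at crop (240,135). Going to yellow.

Request:
arm_command --plan '[[[0.137,-0.344,0],0,-1],[[0.137,-0.344,0],0,-1],[[0.137,-0.344,0],0,-1],[[0.137,-0.344,0],0,-1],[[0.137,-0.344,0],0,-1],[[0.137,-0.344,0],0,-1],[[0.137,-0.344,0],0,-1],[[0.137,-0.344,0],0,-1],[[0.137,-0.344,0],0,-1],[[0.137,-0.344,0],0,-1],[[0.137,-0.344,0],0,-1],[[0,0,0],0,-1],[[0,0,0],0,-1],[[0,0,0],0,-1]]'

```text
time_s: 8.2
tcp_pos: [0.6378, 0.2172, 0.1668]
tool_rot: [1.0, -0.0, -0.001, 0.001]
ft_force: [-0.0, -0.5, -1.2]
opening: 1.001
grip_force: 0.0
```

```bash
python3 - <<'E'
from h import *
s,im,W=wrist("w2"); print(s["tcp_pos"],R.from_quat(s["tool_rot"]).as_matrix()[:,0].round(4))
print("yellow",circ(W,(.6377,.22),.038,.033,.06)); 
m=(np.hypot(W[...,0]-.6377,W[...,1]-.22)<.06)&(np.hypot(W[...,0]-.6377,W[...,1]-.22)>.04); print("mat z",np.nanmedian(W[m][:,2]))
E
```

```text
[0.6378215  0.21723023 0.16683409] [ 1.0e+00 -5.0e-04 -2.7e-03]
yellow (array([0.6368, 0.2196]), np.float64(0.0288), 1123, np.float64(0.0419))
mat z 0.21903912879122228
```

Request:
arm_command --plan '[[[-0.008,-0.02,0.3],0,-1],[[0,0,0.4],0,-1],[[0,0,0.3],0,-1],[[0,0,0.2],0,-1],[[0,0,0.08],0,-1],[[0,0,0],0,-1],[[0,0,0],0,-1],[[0,0,0],0,1],[[0,0,0],0,1],[[0,0,0],0,1],[[0,0,0],0,1],[[0,0,0],0,1],[[0,0,0],0,1]]' --grip_force 25

```text
time_s: 9.55
tcp_pos: [0.6386, 0.2216, 0.0166]
tool_rot: [1.0, 0.0, 0.001, -0.0]
ft_force: [-1.0, -0.9, 6.7]
opening: 0.657
grip_force: 27.9
```

Request:
arm_command --plan '[[[0,0,-0.15],0,1],[[0,0,-0.3],0,1],[[0,0,-0.383],0,1],[[0,0,0],0,1],[[0,0,0],0,1]]'

```text
time_s: 10.05
tcp_pos: [0.6385, 0.2218, 0.1175]
tool_rot: [1.0, 0.0, 0.002, -0.001]
ft_force: [0.5, 1.2, -0.9]
opening: 0.658
grip_force: 27.1
```

```bash
python3 - <<'E'
from h import *
s,im,W=wrist("w3"); print(s["tcp_pos"],R.from_quat(s["tool_rot"]).as_matrix()[:,0].round(4))
p=s["tcp_pos"]; print("held",circ(W,(p[0],p[1]),.034,p[2]+.012,p[2]+.06),)
m=(np.hypot(W[...,0]-p[0],W[...,1]-p[1])<.034); print(np.nanpercentile(W[m][:,2]-p[2],[5,20,50,80,95]).round(4))
E
```

```text
[0.63845445 0.22178411 0.1175028 ] [1.0e+00 8.0e-04 3.6e-03]
held (array([0.6381, 0.2213]), np.float64(0.031), 10212, np.float64(0.1775))
[-0.1136 -0.0034  0.0423  0.0926  0.1007]
```

View pics/w3.png

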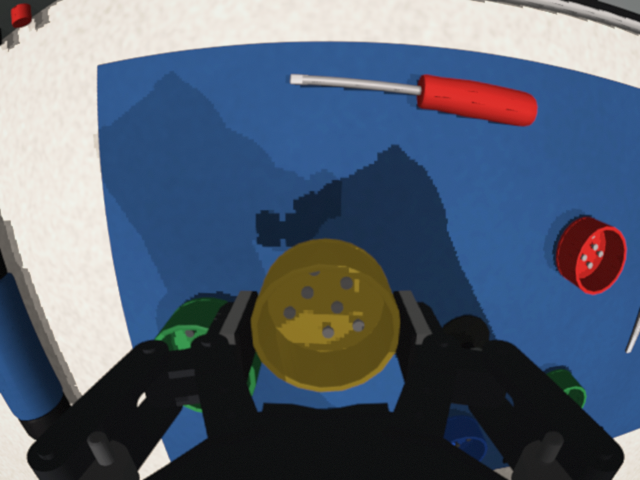

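Yellow is held level between the pads, with its rim around (326,310).

```bash
cat >> h.py <<'E'
def held(hsvlo,hsvhi,name=None):
    s,im,W=wrist(name); p=np.array(s["tcp_pos"])
    m=cv2.inRange(cv2.cvtColor(im["pixels"],cv2.COLOR_BGR2HSV),hsvlo,hsvhi)>0
    d=np.hypot(W[...,0]-p[0],W[...,1]-p[1]); Q=W[m&(d<.04)]; Q=Q[np.abs(Q[:,2]-p[2])<.05]
    rim=np.percentile(Q[:,2],96); c=circ(Q,p[:2],.036,rim-.004,rim+.006)
    print("tcp",p.round(4),"rim above tcp",(rim-p[2]).round(4),c,"offset",(c[0]-p[:2]).round(4))
E
python3 - <<'E'
from h import *
held((20,90,30),(35,255,255))
E
```

```text
tcp [0.6374 0.2212 0.1157] rim above tcp 0.0234 (array([0.6361, 0.2206]), np.float64(0.029), 4001, np.float64(0.1412)) offset [-0.0013 -0.0006]
```

Request:
arm_command --plan '[[[-0.006,0.36,0],0,1],[[-0.006,0.36,0],0,1],[[-0.006,0.36,0],0,1],[[-0.006,0.36,0],0,1],[[-0.006,0.36,0],0,1],[[-0.006,0.36,0],0,1],[[-0.006,0.36,0],0,1],[[-0.006,0.36,0],0,1],[[-0.006,0.36,0],0,1],[[-0.006,0.35,0],0,1],[[0,0,0],0,1],[[0,0,0],0,1],[[0,0,0],0,1],[[0,0,0],0,1]]'

```text
time_s: 11.55
tcp_pos: [0.6307, -0.2073, 0.1143]
tool_rot: [1.0, 0.002, -0.001, -0.001]
ft_force: [-0.3, 0.6, -0.2]
opening: 0.656
grip_force: 27.1
```

```bash
python3 - <<'E'
from h import *
held((20,90,30),(35,255,255))
s,im,W=wrist("w4"); print(s["tcp_pos"]); print("base rim",circ(W,(.629,-.211),.036,.03,.048),"flange",circ(W,(.629,-.211),.05,.002,.012))
P=[np.array(get_state()["tcp_pos"]) for _ in range(3)]
E
```

```text
tcp [ 0.6307 -0.2073  0.1143] rim above tcp 0.0235 (array([ 0.6292, -0.208 ]), np.float64(0.0291), 4056, np.float64(0.1398)) offset [-0.0015 -0.0007]
[ 0.6307958  -0.20745875  0.11454548]
base rim (array([ 0.6295, -0.2114]), np.float64(0.0283), 937, np.float64(0.0416)) flange (array([ 0.629, -0.211]), np.float64(0.0499), 6682, np.float64(0.012))
```

View pics/w4.png

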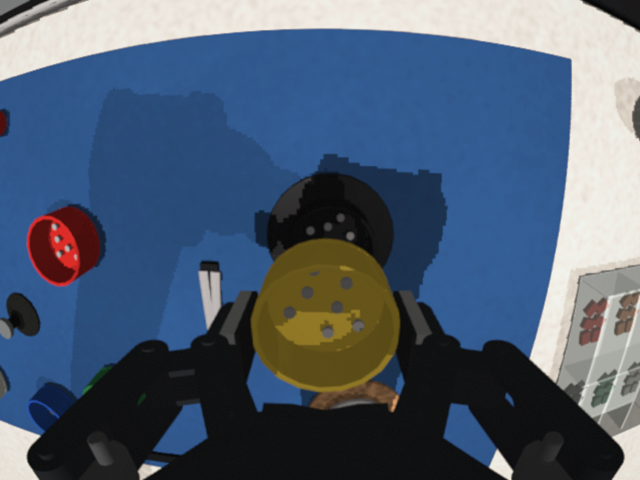

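The base at (330,230) is visible beyond the held dish at (326,310). It needs about 3 mm more in -y, then descent.

Request:
arm_command --plan '[[[0,0.026,0.1],0,1],[[0,0,0.2],0,1],[[0,0,0.15],0,1],[[0,0,0.04],0,1],[[0,0,0],0,1],[[0,0,0],0,1],[[0,0,0],0,1]]'

```text
time_s: 12.35
tcp_pos: [0.6314, -0.2128, 0.0571]
tool_rot: [1.0, 0.0, 0.001, 0.0]
ft_force: [-0.4, -0.3, -0.1]
opening: 0.659
grip_force: 27.1
```

```bash
python3 - <<'E'
from h import *
held((20,90,30),(35,255,255))
s,im,W=wrist(); print("base flange",circ(W,(.629,-.211),.05,.002,.012),s["ft_force"])
E
```

```text
tcp [ 0.6314 -0.2128  0.0571] rim above tcp 0.0235 (array([ 0.6299, -0.2134]), np.float64(0.0291), 4045, np.float64(0.0827)) offset [-0.0015 -0.0006]
base flange (array([ 0.6292, -0.211 ]), np.float64(0.0498), 9742, np.float64(0.0119)) [-0.19515876 -1.09329289 -0.65949847]
```

Request:
arm_command --plan '[[[-0.005,-0.016,0.02],0,1],[[0,0,0.02],0,1],[[0,0,0.02],0,1],[[0,0,0.02],0,1],[[0,0,0],0,1],[[0,0,0],0,1]]'

```text
time_s: 13.05
tcp_pos: [0.63, -0.2106, 0.0467]
tool_rot: [1.0, 0.0, -0.0, 0.0]
ft_force: [-2.0, 1.0, 2.9]
opening: 0.658
grip_force: 27.6
```

Request:
arm_command --plan '[[[0,0,0.008],0,1],[[0,0,0],0,1],[[0,0,0],0,-1],[[0,0,0],0,-1],[[0,0,0],0,-1],[[0,0,0],0,-1],[[0,0,0],0,-1],[[0,0,-0.2],0,-1],[[0,0,-0.4],0,-1],[[0,0,-0.4],0,-1],[[0,0,0],0,-1],[[0,0,0],0,-1]]'

```text
time_s: 14.25
tcp_pos: [0.6308, -0.211, 0.1671]
tool_rot: [1.0, 0.0, 0.001, 0.001]
ft_force: [-1.1, 0.6, -0.6]
opening: 0.998
grip_force: 0.0
```

```bash
python3 - <<'E'
from h import *
s,im,W=wrist("w5"); print(s["tcp_pos"]); print("yellow",circ(W,(.629,-.211),.036,.06,.08),"flange",circ(W,(.629,-.211),.05,.002,.012))
m=np.hypot(W[...,0]-.629,W[...,1]-.211+.422)<.033; print(np.nanpercentile(W[m][:,2],[50,80,90,95,98]))
E
```

```text
[ 0.6307879  -0.21095569  0.16712391]
yellow (array([ 0.6288, -0.2114]), np.float64(0.0288), 1616, np.float64(0.0718)) flange (array([ 0.6291, -0.211 ]), np.float64(0.0499), 4659, np.float64(0.012))
[0.25472346 0.26505352 0.26804746 0.26986023 0.27106853]
```

Yellow is seated: its rim is 30 mm higher than it was on the mat, and it is centred within 0.5 mm. Now white.

Request:
arm_command --plan '[[[-0.142,-0.324,0],0,-1],[[-0.142,-0.324,0],0,-1],[[-0.142,-0.324,0],0,-1],[[-0.142,-0.324,0],0,-1],[[-0.142,-0.324,0],0,-1],[[-0.142,-0.324,0],0,-1],[[-0.142,-0.324,0],0,-1],[[-0.142,-0.324,0],0,-1],[[-0.142,-0.324,0],0,-1],[[-0.142,-0.324,0],0,-1],[[-0.142,-0.324,0],0,-1],[[0,0,0],0,-1],[[0,0,0],0,-1],[[0,0,0],0,-1]]'

```text
time_s: 15.7
tcp_pos: [0.4422, 0.2154, 0.1644]
tool_rot: [1.0, -0.0, -0.001, 0.001]
ft_force: [0.1, -0.7, -0.5]
opening: 0.997
grip_force: 0.0
```

```bash
python3 - <<'E'
from h import *
s,im,W=wrist("w6"); print(s["tcp_pos"]); print("white",circ(W,(.444,.2165),.038,.033,.06))
E
```

```text
[0.44221215 0.21538434 0.1644192 ]
white (array([0.4436, 0.2165]), np.float64(0.0287), 1141, np.float64(0.0419))
```

Request:
arm_command --plan '[[[0.013,-0.009,0.3],0,-1],[[0,0,0.4],0,-1],[[0,0,0.3],0,-1],[[0,0,0.18],0,-1],[[0,0,0.07],0,-1],[[0,0,0],0,-1],[[0,0,0],0,-1],[[0,0,0],0,1],[[0,0,0],0,1],[[0,0,0],0,1],[[0,0,0],0,1],[[0,0,0],0,1],[[0,0,0],0,1]]'

```text
time_s: 17.05
tcp_pos: [0.4447, 0.2181, 0.017]
tool_rot: [1.0, 0.0, 0.001, -0.0]
ft_force: [-1.7, -1.9, 7.0]
opening: 0.673
grip_force: 25.3
```

Request:
arm_command --plan '[[[0,0,-0.15],0,1],[[0,0,-0.3],0,1],[[0,0,-0.35],0,1],[[0,0,-0.28],0,1],[[0,0,0],0,1],[[0.141,0.325,0],0,1],[[0.141,0.325,0],0,1],[[0.141,0.325,0],0,1],[[0.141,0.325,0],0,1],[[0.141,0.325,0],0,1],[[0.141,0.325,0],0,1],[[0.141,0.325,0],0,1],[[0.141,0.325,0],0,1],[[0.141,0.325,0],0,1],[[0.141,0.325,0],0,1],[[0.141,0.325,0],0,1],[[0,0,0],0,1],[[0,0,0],0,1],[[0,0,0],0,1]]'

```text
time_s: 18.95
tcp_pos: [0.6297, -0.2092, 0.1444]
tool_rot: [1.0, 0.001, -0.001, -0.001]
ft_force: [0.2, -0.6, -1.3]
opening: 0.676
grip_force: 27.5
```

```bash
python3 - <<'E'
from h import *
held((0,0,60),(40,70,255),"w7")
s,im,W=wrist(); print("base flange",circ(W,(.629,-.211),.05,.002,.012),s["ft_force"])
E
```

```text
tcp [ 0.6297 -0.2092  0.1444] rim above tcp 0.025 (array([ 0.6298, -0.2085]), np.float64(0.0305), 3417, np.float64(0.1754)) offset [0.0001 0.0007]
base flange (array([ 0.629, -0.211]), np.float64(0.0499), 5284, np.float64(0.012)) [-0.17890805  0.51201388 -1.59515466]
```

View pics/w7.png

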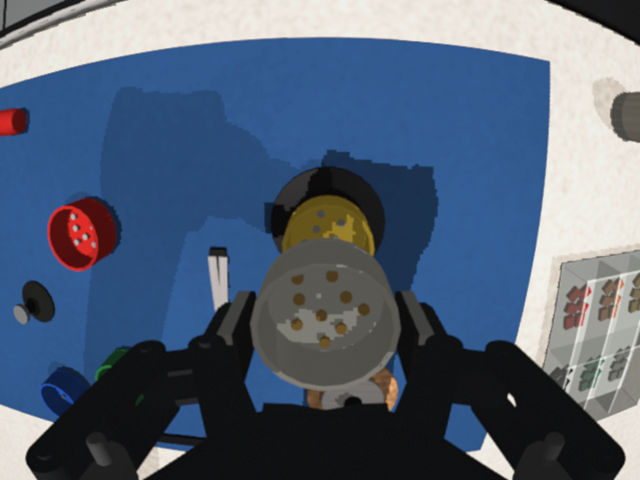

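White is held level at the same image place as yellow was (326,312), and the base with yellow shows beyond it at (329,230).

Request:
arm_command --plan '[[[0,0.01,0.1],0,1],[[0,0,0.2],0,1],[[0,0,0.15],0,1],[[0,0,0.037],0,1],[[0,0,0],0,1],[[0,0,0],0,1],[[0,0,0],0,1]]'

```text
time_s: 19.75
tcp_pos: [0.6311, -0.2122, 0.0878]
tool_rot: [1.0, 0.0, 0.001, 0.0]
ft_force: [0.2, -0.5, -0.2]
opening: 0.671
grip_force: 27.5
```

```bash
python3 - <<'E'
from h import *
held((0,0,60),(40,60,160))
s,im,W=wrist(); print("base flange",circ(W,(.629,-.211),.05,.002,.012),s["ft_force"],s["tcp_pos"])
E
```

```text
tcp [ 0.6311 -0.2122  0.0878] rim above tcp 0.0252 (array([ 0.6317, -0.2121]), np.float64(0.0307), 3262, np.float64(0.119)) offset [0.0006 0.0001]
base flange (array([ 0.6291, -0.211 ]), np.float64(0.0499), 7718, np.float64(0.012)) [ 0.58324879 -0.13905979 -1.63030137] [ 0.631022   -0.21225663  0.08783707]
```

Request:
arm_command --plan '[[[-0.008,-0.011,0.02],0,1],[[0,0,0.02],0,1],[[0,0,0.02],0,1],[[0,0,0.02],0,1],[[0,0,0.01],0,1],[[0,0,0],0,1],[[0,0,0],0,1]]'

```text
time_s: 20.55
tcp_pos: [0.6293, -0.2108, 0.0771]
tool_rot: [1.0, 0.0, -0.0, 0.0]
ft_force: [-4.3, 1.7, 7.1]
opening: 0.673
grip_force: 28.2
```

Request:
arm_command --plan '[[[0,0,0.005],0,1],[[0,0,0],0,-1],[[0,0,0],0,-1],[[0,0,0],0,-1],[[0,0,0],0,-1],[[0,0,0],0,-1],[[0,0,-0.2],0,-1],[[0,0,-0.4],0,-1],[[0,0,-0.4],0,-1],[[0,0,0],0,-1],[[0,0,0],0,-1]]'

```text
time_s: 21.65
tcp_pos: [0.63, -0.211, 0.1968]
tool_rot: [1.0, 0.0, 0.001, 0.001]
ft_force: [0.8, 0.2, -0.2]
opening: 1.001
grip_force: 0.0
```

```bash
python3 - <<'E'
from h import *
s,im,W=wrist("w8"); print(s["tcp_pos"]); print("white",circ(W,(.629,-.211),.036,.09,.115),"flange",circ(W,(.629,-.211),.05,.002,.012))
im=get_image("top"); T=cloud(im); T[im["z_map"]<=0]=np.nan; print("green",circ(T,(.473,-.0076),.036,.033,.06))
E
```

```text
[ 0.62998117 -0.21103139  0.19681214]
white (array([ 0.6283, -0.2115]), np.float64(0.0288), 1612, np.float64(0.102)) flange (array([ 0.629, -0.211]), np.float64(0.0499), 3775, np.float64(0.012))
green (array([ 0.4732, -0.0075]), np.float64(0.0284), 155, np.float64(0.0435))
```

White is seated (+30 mm). Now green, the small one.

Request:
arm_command --plan '[[[-0.219,-0.282,0],0,-1],[[-0.219,-0.282,0],0,-1],[[-0.219,-0.282,0],0,-1],[[-0.219,-0.282,0],0,-1],[[-0.219,-0.282,0.13],0,-1],[[-0.219,-0.282,0.13],0,-1],[[0,0,0],0,-1],[[0,0,0],0,-1],[[0,0,0],0,-1]]'

```text
time_s: 22.65
tcp_pos: [0.472, -0.0087, 0.1637]
tool_rot: [1.0, -0.0, -0.0, 0.0]
ft_force: [0.6, -0.7, 1.1]
opening: 1.002
grip_force: 0.0
```

```bash
python3 - <<'E'
from h import *
s,im,W=wrist("w9"); print(s["tcp_pos"]); print("green",circ(W,(.4725,-.0076),.038,.033,.06))
E
```

```text
[ 0.4720074  -0.00872129  0.16365892]
green (array([ 0.4718, -0.0081]), np.float64(0.0289), 1152, np.float64(0.0421))
```

View pics/w9.png

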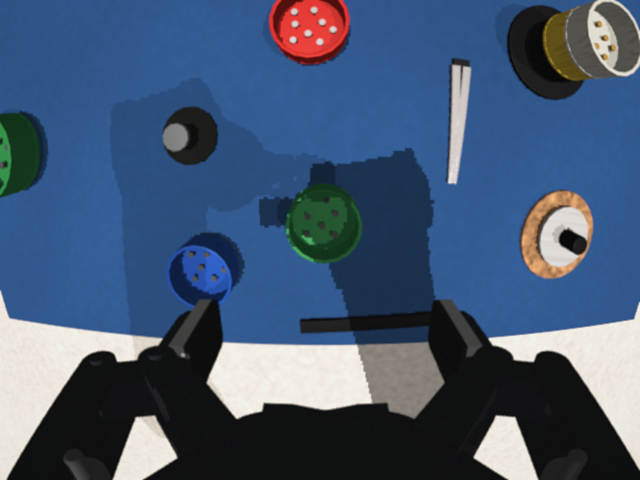

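The small green (323,222) lies between the fingers, with blue (203,270) and the tweezers (460,120) clear. The stack (580,45) and lid (560,235) look right.

Request:
arm_command --plan '[[[0,-0.006,0.3],0,-1],[[0,0,0.4],0,-1],[[0,0,0.3],0,-1],[[0,0,0.175],0,-1],[[0,0,0.07],0,-1],[[0,0,0],0,-1],[[0,0,0],0,-1],[[0,0,0],0,1],[[0,0,0],0,1],[[0,0,0],0,1],[[0,0,0],0,1],[[0,0,0],0,1],[[0,0,0],0,1]]'

```text
time_s: 24.0
tcp_pos: [0.4724, -0.0073, 0.0161]
tool_rot: [1.0, 0.0, 0.001, 0.0]
ft_force: [-1.1, -0.9, 7.7]
opening: 0.668
grip_force: 25.5
```

Request:
arm_command --plan '[[[0,0,-0.15],0,1],[[0,0,-0.3],0,1],[[0,0,-0.35],0,1],[[0,0,-0.35],0,1],[[0,0,-0.18],0,1],[[0,0,0],0,1],[[0.219,0.283,0],0,1],[[0.219,0.283,0],0,1],[[0.219,0.283,0],0,1],[[0.219,0.283,0],0,1],[[0.219,0.283,0],0,1],[[0.219,0.283,0],0,1],[[0,0,0],0,1],[[0,0,0],0,1],[[0,0,0],0,1]]'

```text
time_s: 25.5
tcp_pos: [0.6284, -0.2091, 0.1732]
tool_rot: [1.0, 0.001, -0.001, -0.001]
ft_force: [-0.6, -0.5, -0.3]
opening: 0.661
grip_force: 27.5
```

```bash
python3 - <<'E'
from h import *
held((50,90,20),(85,255,255),"w10")
s,im,W=wrist(); print("base flange",circ(W,(.629,-.211),.05,.002,.012),s["ft_force"])
E
```

```text
tcp [ 0.6284 -0.2091  0.1732] rim above tcp 0.0239 (array([ 0.628 , -0.2098]), np.float64(0.029), 4045, np.float64(0.199)) offset [-0.0004 -0.0007]
base flange (array([ 0.629, -0.211]), np.float64(0.0499), 4332, np.float64(0.012)) [ 0.11132837 -0.46793073 -1.08401316]
```

Request:
arm_command --plan '[[[0,0.003,0.1],0,1],[[0,0,0.2],0,1],[[0,0,0.14],0,1],[[0,0,0.037],0,1],[[0,0,0],0,1],[[0,0,0],0,1],[[0,0,0],0,1]]'

```text
time_s: 26.3
tcp_pos: [0.6301, -0.2113, 0.1181]
tool_rot: [1.0, 0.0, 0.001, 0.0]
ft_force: [0.0, 0.4, -0.7]
opening: 0.666
grip_force: 27.5
```

```bash
python3 - <<'E'
from h import *
held((50,90,20),(85,255,255))
s,im,W=wrist(); print("base flange",circ(W,(.629,-.211),.05,.002,.012),s["ft_force"])
E
```

```text
tcp [ 0.6301 -0.2113  0.1181] rim above tcp 0.0239 (array([ 0.6296, -0.2119]), np.float64(0.029), 4036, np.float64(0.1438)) offset [-0.0005 -0.0006]
base flange (array([ 0.629, -0.211]), np.float64(0.0499), 6201, np.float64(0.012)) [ 0.14071404 -0.21813872 -0.58663523]
```

Request:
arm_command --plan '[[[-0.008,-0.004,0.02],0,1],[[0,0,0.02],0,1],[[0,0,0.02],0,1],[[0,0,0.02],0,1],[[0,0,0.015],0,1],[[0,0,0],0,1],[[0,0,0],0,1]]'

```text
time_s: 27.1
tcp_pos: [0.6284, -0.2107, 0.1062]
tool_rot: [1.0, 0.0, 0.0, 0.0]
ft_force: [-2.1, -0.2, 5.1]
opening: 0.663
grip_force: 27.9
```

Request:
arm_command --plan '[[[0,0,0.005],0,1],[[0,0,0],0,-1],[[0,0,0],0,-1],[[0,0,0],0,-1],[[0,0,0],0,-1],[[0,0,0],0,-1],[[0,0,-0.2],0,-1],[[0,0,-0.4],0,-1],[[0,0,-0.4],0,-1],[[0,0,0],0,-1],[[0,0,0],0,-1]]'

```text
time_s: 28.2
tcp_pos: [0.6291, -0.2109, 0.2267]
tool_rot: [1.0, 0.0, 0.002, 0.001]
ft_force: [-0.2, 0.5, -1.4]
opening: 0.999
grip_force: 0.0
```

```bash
python3 - <<'E'
from h import *
s,im,W=wrist("w11"); print(s["tcp_pos"]); print("green",circ(W,(.629,-.211),.036,.12,.145),"flange",circ(W,(.629,-.211),.05,.002,.012))
im=get_image("top"); T=cloud(im); T[im["z_map"]<=0]=np.nan; print("knob",circ(T,(.458,-.235),.02,.032,.06),"disc",circ(T,(.458,-.235),.036,.017,.06))
E
```

```text
[ 0.62908889 -0.21085312  0.22672673]
green (array([ 0.6283, -0.2113]), np.float64(0.0288), 1633, np.float64(0.1317)) flange (array([ 0.6291, -0.211 ]), np.float64(0.0498), 3187, np.float64(0.012))
knob (array([ 0.4589, -0.235 ]), np.float64(0.0086), 82, np.float64(0.0475)) disc (array([ 0.459 , -0.2351]), np.float64(0.0293), 559, np.float64(0.0475))
```

Green is seated. Now the lid.

Request:
arm_command --plan '[[[-0.285,0.04,0],0,-1],[[-0.285,0.04,0],0,-1],[[-0.285,0.04,0],0,-1],[[-0.285,0.04,0],0,-1],[[-0.285,0.04,0],0,-1],[[0,0,0.3],0,-1],[[0,0,0.3],0,-1],[[0,0,0],0,-1],[[0,0,0],0,-1],[[0,0,0],0,-1]]'

```text
time_s: 29.3
tcp_pos: [0.4584, -0.2349, 0.154]
tool_rot: [1.0, 0.001, 0.001, 0.0]
ft_force: [-0.6, -0.3, 0.2]
opening: 0.999
grip_force: 0.0
```

```bash
python3 - <<'E'
from h import *
s,im,W=wrist(); print(s["tcp_pos"]); c=(.458,-.235); print("knob",circ(W,c,.02,.032,.06),"disc",circ(W,c,.036,.015,.025))
E
```

```text
[ 0.45838727 -0.23494912  0.15404299]
knob (array([ 0.4577, -0.2359]), np.float64(0.0089), 552, np.float64(0.0468)) disc (array([ 0.4575, -0.2361]), np.float64(0.0299), 3814, np.float64(0.025))
```

Request:
arm_command --plan '[[[-0.006,0.008,0.3],0,-1],[[0,0,0.35],0,-1],[[0,0,0.25],0,-1],[[0,0,0.12],0,-1],[[0,0,0.05],0,-1],[[0,0,0],0,-1],[[0,0,0],0,-1],[[0,0,0],0,1],[[0,0,0],0,1],[[0,0,0],0,1],[[0,0,0],0,1],[[0,0,0],0,1],[[0,0,0],0,1],[[0,0,0],0,1],[[0,0,0],0,1]]' --grip_force 30

```text
time_s: 30.85
tcp_pos: [0.4567, -0.2358, 0.0249]
tool_rot: [1.0, 0.0, 0.0, 0.0]
ft_force: [-1.1, 0.4, 5.1]
opening: 0.194
grip_force: 29.2
```

Request:
arm_command --plan '[[[0,0,-0.15],0,1],[[0,0,-0.3],0,1],[[0,0,-0.35],0,1],[[0,0,-0.35],0,1],[[0,0,-0.25],0,1],[[0,0,0],0,1],[[0,0,0],0,1],[[0.285,-0.041,0],0,1],[[0.285,-0.041,0],0,1],[[0.285,-0.041,0],0,1],[[0.285,-0.041,0],0,1],[[0.285,-0.041,0],0,1],[[0,0,0],0,1],[[0,0,0],0,1],[[0,0,0.2],0,1],[[0,0,0.12],0,1],[[0,0,0],0,1],[[0,0,0],0,1],[[0,0,0],0,1]]'

```text
time_s: 32.75
tcp_pos: [0.628, -0.2114, 0.1552]
tool_rot: [1.0, 0.0, 0.001, 0.0]
ft_force: [-0.5, -0.8, 0.1]
opening: 0.194
grip_force: 29.4
```

```bash
python3 - <<'E'
from h import *
s,im,W=wrist("w12"); p=np.array(s["tcp_pos"]); print(p,s["ft_force"],s["opening"])
for lo,hi in((-.004,.002),(-.006,.004),(-.009,.004)): print("disc",circ(W,p[:2],.036,p[2]+lo,p[2]+hi))
print("flange",circ(W,(.629,-.211),.05,.002,.012))
E
```

```text
[ 0.6279775  -0.21136403  0.15517558] [-0.54924374 -0.77096447  0.07959624] 0.19353989150524403
disc (array([ 0.6424, -0.2168]), np.float64(0.0148), 216, np.float64(0.1572))
disc (array([ 0.6294, -0.212 ]), np.float64(0.0292), 2780, np.float64(0.1591))
disc (array([ 0.629, -0.212]), np.float64(0.0298), 7192, np.float64(0.1591))
flange (array([ 0.629, -0.211]), np.float64(0.0499), 4798, np.float64(0.012))
```

View pics/w12.png

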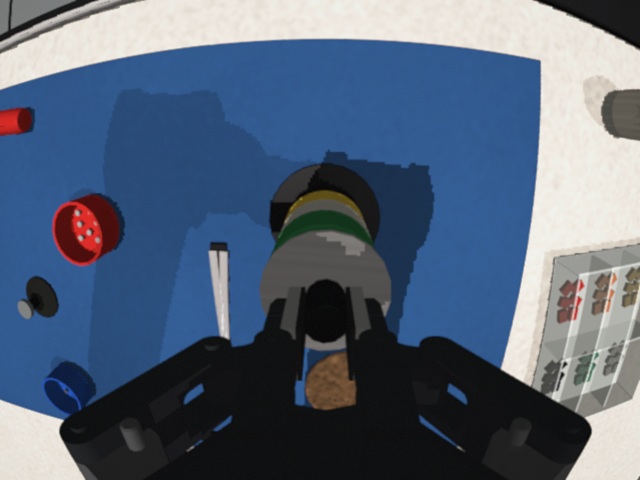

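The lid, at (325,285), is level above the stack and within 1 mm of centre. Lowering it.

Request:
arm_command --plan '[[[-0.005,-0.004,0.03],0,1],[[0,0,0.03],0,1],[[0,0,0.03],0,1],[[0,0,0.02],0,1],[[0,0,0.015],0,1],[[0,0,0],0,1],[[0,0,0],0,1]]'

```text
time_s: 33.5
tcp_pos: [0.6272, -0.2106, 0.14]
tool_rot: [1.0, 0.0, 0.0, 0.0]
ft_force: [-2.1, 0.5, 4.2]
opening: 0.193
grip_force: 29.9
```

Contact comes at the expected height (0.140). Releasing and retreating.

Request:
arm_command --plan '[[[0,0,0],0,1],[[0,0,0],0,0.4],[[0,0,0],0,0.4],[[0,0,0],0,0.4],[[0,0,0],0,0.4],[[0,0,-0.1],0,0.4],[[0,0,-0.3],0,0.4],[[0,0,-0.4],0,-1],[[0,0,-0.2],0,-1],[[0,0,0],0,-1],[[0,0,0],0,-1],[[0,0,0],0,-1]]'

```text
time_s: 34.7
tcp_pos: [0.6263, -0.2104, 0.2582]
tool_rot: [1.0, 0.0, -0.001, -0.0]
ft_force: [0.3, -0.3, -1.4]
opening: 1.001
grip_force: 0.0
```

```bash
python3 - <<'E'
from h import *
s,im,W=wrist("w13"); print(s["tcp_pos"]); c=(.629,-.211); print("knob",circ(W,c,.02,.145,.18),"disc",circ(W,c,.036,.125,.143),"flange",circ(W,c,.05,.002,.012))
im=get_image("scene"); cv2.imwrite("pics/s2.png",cv2.resize(im["pixels"][60:300,80:340],None,fx=2.4,fy=2.4))
E
```

```text
[ 0.62629528 -0.21041036  0.25818929]
knob (array([ 0.6281, -0.2111]), np.float64(0.0089), 614, np.float64(0.1622)) disc (array([ 0.6281, -0.2111]), np.float64(0.0298), 4157, np.float64(0.143)) flange (array([ 0.6292, -0.2109]), np.float64(0.0497), 2682, np.float64(0.012))
```

View pics/s2.png

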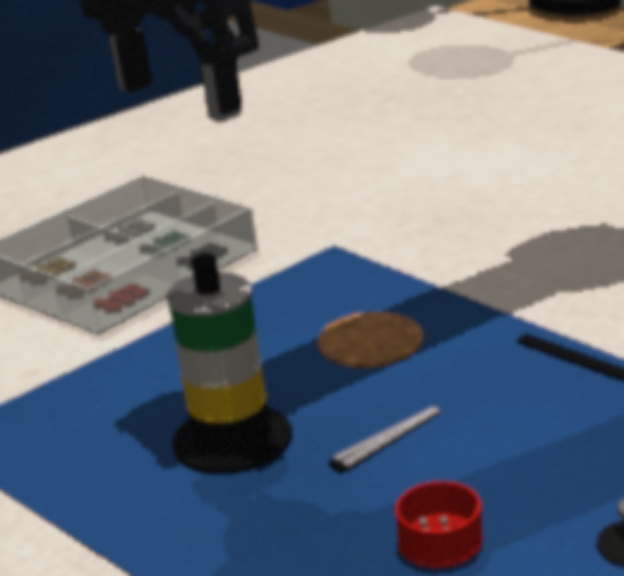

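The crop shows the full stack: base (232,435), yellow, white, green and lid (208,285), with the knob top about 90 mm above where it started. Handing in.

```bash
python3 -c "
from workcell import finish_job
print(finish_job())"
```

```text
the job is handed in; nothing more can be done
None
```

The job is handed in at about 35 s robot time: yellow, white and green dishes are stacked on the base with the lid on green, each checked by wrist camera as let go, seated to the expected height and within about 1 mm of centre. No verdict came back from the judge.

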